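# Set the hanger stand for its load and hang the dipping baskets

## Robot

A 6-joint arm with a two-finger parallel gripper is mounted at the origin on a cart in front of the work surface, level with it; the furniture and walls round the work are solid. World frame = base frame: x ahead of the robot, y to its left, z up, the work surface at z = 0. Lengths are in m, angles in rad, forces in N, time in s.
With the tool pointing down it reaches from about 0.35 to 0.775 m from the base axis. Payload 7.3 kg.
Tool frame: the origin (TCP) lies at the very end of the fingers, on their centre line; the grasp point (between the pads) lies 19 mm behind it; z points along the fingers, y is the direction in which the jaws open and shut (so a half turn about z gives the same grasp; the last joint's range is limited). The gripper opens to 92 mm and grips with 3 to 60 N. Pads are 19 mm wide; open, the fingers measure 130 mm over their backs; the gripper's body (75 mm by 190 mm) begins 47 mm behind the grasp point.
Start: joints at [1.154, 0.342, 1.524, -0, 1.275, -0.146], TCP at [0.14, 0.506, 0.227] pointing down, gripper open.
Joint ranges: [-2.53, 2.53], [-0.77, 2.02], [0.04, 2.7], [-1, 4.14], [0.28, 2.66], [-3.11, 3.11]. Speed limits (rad/s): [2.57, 2.57, 3.14, 3.14, 3.14, 3.14].

## Interface

Orientations are given as [roll, pitch, yaw] about the fixed x, y, z axes, in that order (R = Rz(yaw) Ry(pitch) Rx(roll)).
In Python, from cell import observe, read_camera, camera_info, hand_in gives the robot as it stands.
- The arm moves only by the tool jog_arm, never from a script. Its argument "rows" is one flat list of numbers, 5 for each row, row after row: the finger opening in mm, from 0 to 91.8, then the shift along the tool's x, y, z in mm, then the turn about the tool's z in degrees. In form: [gripper, tx, ty, tz, roll, gripper, tx, ty, tz, roll, ...]. A call has 1 to 20 rows; each row shifts and turns the commanded pose from where the row before left it, along the tool's axes as they then stand; what a row does not reach is not made up. A row lasts 1/10 s, in which the tool goes at most 50 mm and 8.59 degrees, less where a joint would pass 70% of its speed; a pose out of reach is approached as far as the arm can. A call with a gripper value outside its range is refused whole. The fingers move at their own pace and stop on an object; "grip_force" is the grip in N (left out, the last holds). Time passes only in rows, so rows that do not move let the fingers close. It gives the time, the measured TCP pose, the force and the opening at its end, in the units of the state.
- observe(): the state, without advancing time (a new reading comes with each control period).
- read_camera(name): name is "side" or "top" or "wrist"; returns (picture, depth): 400x640x3 uint8, red, green, blue; 400x640 float32, m along the optical axis (not along the pixel's ray), 0 where there is no reading.
- camera_info(name): a dict with "fx", "fy", "cx", "cy" (pixels), "distortion" ([k1, k2, p1, p2, k3] as OpenCV has them; the pictures are not rectified), "extrinsics" (4x4, takes a point from camera to world coordinates); the wrist camera has in their place "tool_from_camera" (4x4, takes a point from camera to tool coordinates, whose origin is the TCP and whose axes are the flange's). Camera axes: x right, y up, looking along -z (the intrinsics and any distortion apply to the point x, -y, -z); pixel columns grow to the right and rows downward; lengths in m; the calibration is good to about 2 mm. A picture is of the moment at which its call begins: read the wrist's pose just before it. camera_info takes no time and is no camera call.
- hand_in(): hands the job in, once; it reports no verdict.
The state is a dict: "time": time; "qpos": joint angles; "qvel": joint speeds; "joint_efforts": joint torques, N m; "tool_pos": TCP position; "tool_rot": TCP orientation; "contact_force": force on the tool from outside, world axes, zero at the start; "torque": the same for the moment, N m; "opening": finger opening in m.
Only numpy, scipy, OpenCV 4.12 (cv2) and the standard library are available. Lean on these libraries where they do the work, as an engineer would, in place of code of your own. Each camera call takes 0.05 s, during which the arm holds its last target. There are 200 camera calls.

## Task

Get the hanger stand ready for the dip: loosen the brass lock ring, turn the grey barrel until its red line points at the mark with as many dots as there are dipping baskets on the bench, and turn the lock ring fully tight again. Hang every basket by its handle on the stand, one to a hook, so that all hang freely, upright and at rest. Leave the wash bottle standing where it is.

Things in the scene. Friction and masses are not known exactly. Their poses are not given: they have to be found in the camera images.
- hanger_stand: fixed stand: aluminium beam 300 mm long on two posts, four flat steel hooks in a row, 80 mm apart, facing the robot, and the preload adjuster on a column at its left end. Origin on the worktop under the middle of the beam's front face; x away from the robot (hooks point to -x), y along the beam to the left, z up. Place and yaw (to 0.1 rad) vary.
- dial (a point): centre of the top of the fixed white dial plate of the adjuster (132 mm across, 6 mm thick, top 130 mm above the worktop, on a column 40 mm across). On it, near the edge on the robot's side, are three marks: a short line with two, three or four black dots outside it.
- barrel (a joint): grey knurled adjuster barrel on the dial, turns about the upright axis through the dial's centre; friction 0.1 N m, stays where left. rad, grows anticlockwise seen from above, 0 to 2.6. Its red index line is at the two-dot mark at 0.9, the three-dot mark at 1.5, the four-dot mark at 2.1; it starts between 0 and 0.4.
- barrel_grip (a point): on the barrel's axis at the height to grip it, 158 mm above the worktop. The knurled part is 56 mm across and spans 137 to 166 mm above the worktop; under it is a thin skirt 86 mm across, top at 135 mm. Grip it from above, fingers either side of the lock ring, from any direction. Turns with the barrel.
- barrel_mark (a point): outer end of the red index line on the barrel's skirt, 40 mm from the axis
- lock_ring (a joint): brass lock ring above the barrel, same axis, with a bar of two lugs across its top; friction 0.12 N m, stays where left. rad: 0 = tight (its stop, as at the start), grows anticlockwise seen from above as it loosens, up to 1.4 (other stop); from 0.8 on it counts as loose. When tight, the lugs lie along the stand's x axis and the red tick on top points to the back.
- lock_ring_grip (a point): on the axis of the lock ring at the height to grip its lug bar, 188 mm above the worktop. The bar is 50 mm long (x axis of this point), 12 mm thick (y axis) and spans 171 to 197 mm above the worktop. Turns with the ring. Ring and barrel turn independently.
- hook_1 (a point): hook 1 of 4 (1 is the leftmost from the robot): where the axis of a hung handle bar lies, 235 mm above the worktop. Axes as the stand. The hook is 26 mm wide; its seat is a 90 degree vee open to the top, sides rising 12 mm to front and back, vertex 7 mm below this point; in front a lip, top 11 mm above this point, outer face 16 mm from it. Beam 55 mm behind, its top at 242 mm.
- hook_2 (a point): hook 2 of 4 (1 is the leftmost from the robot): where the axis of a hung handle bar lies, 235 mm above the worktop. Like hook 1.
- hook_3 (a point): hook 3 of 4 (1 is the leftmost from the robot): where the axis of a hung handle bar lies, 235 mm above the worktop. Like hook 1.
- hook_4 (a point): hook 4 of 4 (1 is the leftmost from the robot): where the axis of a hung handle bar lies, 235 mm above the worktop. Like hook 1.
- basket_1: steel basket, 0.22 kg: box 52 (x) by 56 (y) by 46 mm, rigid stirrup handle 64 mm wide, its round cross bar (along y, 10 mm thick) 99 to 109 mm above the underside; above it, on a neck, a blue grip 28 (x) by 12 mm (y), 120 to 160 mm up. Opening under the bar 53 mm high, 56 wide. Origin: centre of underside, z up. Starts upright, bar within 0.4 rad of y. Three or four of the baskets are there.
- basket_1_bar (a point): middle of the axis of the handle's cross bar of basket_1, 104 mm above the basket's origin; it lies within 2 mm of the hook's point in height when hung
- basket_2: dipping basket like basket_1.
- basket_2_bar (a point): middle of the axis of the handle's cross bar of basket_2, 104 mm above the basket's origin; it lies within 2 mm of the hook's point in height when hung
- basket_3: dipping basket like basket_1.
- basket_3_bar (a point): middle of the axis of the handle's cross bar of basket_3, 104 mm above the basket's origin; it lies within 2 mm of the hook's point in height when hung
- basket_4: dipping basket like basket_1.
- basket_4_bar (a point): middle of the axis of the handle's cross bar of basket_4, 104 mm above the basket's origin; it lies within 2 mm of the hook's point in height when hung
- reactor_1: the big reactor at the right, fixed. Mind its hanging motor when moving with the gripper high: it fills x 0.50 to 0.61, y -0.32 to -0.18 from 430 mm above the worktop upwards, and its head above that reaches x 0.54 to 0.73, y -0.63 to -0.25. Origin on the worktop.
- wash_bottle: white wash bottle with bent spout and blue cap, 66x110x201 mm, bystander on the left, origin at the centre of its underside
Things that resemble listed ones, but are neither listed nor needed, are in the scene too. What is shaped like the basket_2 but purple is not meant. Leave any green look-alike of the basket_4 alone.

How it is judged:
By the outcome, as a careful person would: the job done as asked, in the order asked, and still so for the second after the job is handed in, with the robot touching nothing.
Of basket_1, basket_2, basket_3, basket_4 only 3 to 4 are there at a start; the rules pass over those that are not, and their reading is None.
At some moment in a run one of basket_1, basket_4 may be knocked a few centimetres aside while the robot is not near it.
Once in a run the grip may slacken for a moment while it holds something.
It also fails if it takes over 210 s, if anything falls off the work surface, if the arm or the gripper's body presses on something with over 40 N, if the wrist force passes 120 N, or if a joint passes its speed limit or range.

## Working session

There is one attempt and no reset: what is moved stays moved. The work goes in short steps, Python scripts to look and compute and a tool call to move; the robot and the scene stay as the last step left them, time stands still between calls to the robot, and variables do not carry over. Pictures are saved under pics/ and viewed, about 12 in all and at most 16, crops included, and the job is handed in when it is done.

Besides the shell and the picture viewer there is one more tool, called after ">>>" as name(argument=value, ...), one argument or row to a line, values as JSON. jog_arm: Moves the arm, as the interface text tells. Its arguments: {"type":"object","properties":{"rows":{"type":"array","items":{"type":"number"}},"grip_force":{"type":"number"}},"required":["rows"]}

```bash
ls; mkdir -p pics; cat > h.py <<'E'
import numpy as np, cv2
from cell import observe, read_camera, camera_info, hand_in
from scipy.spatial.transform import Rotation as R
def cam(name):
    s=observe(); c=camera_info(name)
    if 'extrinsics' in c: T=np.array(c['extrinsics'])
    else:
        W=np.eye(4); W[:3,:3]=R.from_euler('xyz',s['tool_rot']).as_matrix(); W[:3,3]=s['tool_pos']
        T=W@np.array(c['tool_from_camera'])
    p,d=read_camera(name)
    K=np.array([[c['fx'],0,c['cx']],[0,c['fy'],c['cy']],[0,0,1]]); D=np.array(c['distortion'],float)
    return p,d,K,D,T
def rays(uv,K,D,T):
    u=cv2.undistortPoints(np.array(uv,float).reshape(-1,1,2),K,D).reshape(-1,2)
    v=np.c_[u[:,0],-u[:,1],-np.ones(len(u))]
    return T[:3,3],v@T[:3,:3].T,v
def plane(uv,z,K,D,T):
    o,d,_=rays(uv,K,D,T); return o+d*((z-o[2])/d[:,2])[:,None]
def cloud(dep,K,D,T):
    ys,xs=np.nonzero(dep>0); o,d,v=rays(np.c_[xs,ys],K,D,T)
    P=np.full(dep.shape+(3,),np.nan); P[ys,xs]=o+d*dep[ys,xs][:,None]; return P
def proj(P,K,D,T):
    q=(np.atleast_2d(P)-T[:3,3])@T[:3,:3]; q=q*[1,-1,-1]
    return cv2.projectPoints(q,np.zeros(3),np.zeros(3),K,D)[0].reshape(-1,2)
def save(n,p,s=1): cv2.imwrite(f'pics/{n}.png',cv2.resize(p[:,:,::-1],None,fx=s,fy=s))
E
python3 - <<'E'
from h import *
import pickle
print(observe())
for n in ['top','side','wrist']:
    r=cam(n); pickle.dump(r,open(n+'.pkl','wb')); save(n+'0',r[0]); print(n,r[2].tolist(),r[3],r[4].round(3).tolist())
E
```

```text
pics
{'time': 0.0, 'qpos': array([ 1.15403662e+00,  3.42704810e-01,  1.52501638e+00, -1.89139603e-05,
        1.27539050e+00, -1.46010252e-01]), 'qvel': array([ 0.00169524,  0.00196108, -0.001228  , -0.00093787,  0.00060801,
       -0.00143993]), 'joint_efforts': array([-1.22780824e-03, -4.31250894e+01, -2.44218117e+01,  7.16584269e-02,
        5.59301418e-02, -7.92515084e-05]), 'tool_pos': array([0.14023657, 0.50550272, 0.22605448]), 'tool_rot': array([-3.14008716e+00, -2.03112569e-04,  2.87084856e+00]), 'contact_force': array([ 0.61462486, -0.34871833, -0.10530221]), 'torque': array([-0.01485477, -0.03941572,  0.00154359]), 'opening': 0.09192458263354476}
top [[483.78521364504223, 0.0, 330.68204617787205], [0.0, 483.78521364504223, 199.33672217703113], [0.0, 0.0, 1.0]] [-0.05259979  0.          0.          0.          0.        ] [[0.015, 0.988, -0.156, 0.264], [-1.0, 0.016, 0.003, -0.018], [0.006, 0.156, 0.988, 2.028], [0.0, 0.0, 0.0, 1.0]]
side [[451.6046886759505, 0.0, 317.6753210785212], [0.0, 451.6046886759505, 197.13563432362923], [0.0, 0.0, 1.0]] [0.02365553 0.         0.         0.         0.        ] [[0.88, 0.227, -0.417, -0.172], [-0.474, 0.388, -0.79, -1.429], [-0.017, 0.893, 0.449, 0.929], [0.0, 0.0, 0.0, 1.0]]
wrist [[288.74289812683094, 0.0, 322.1470897074276], [0.0, 288.74289812683094, 202.35115851801768], [0.0, 0.0, 1.0]] [0.01638206 0.         0.         0.         0.        ] [[0.268, -0.934, -0.238, 0.076], [0.964, 0.259, 0.068, 0.523], [-0.002, -0.248, 0.969, 0.384], [0.0, 0.0, 0.0, 1.0]]
```

View pics/top0.png

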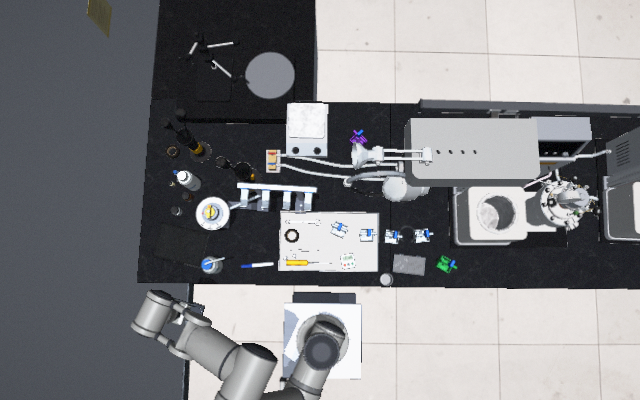

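View pics/side0.png

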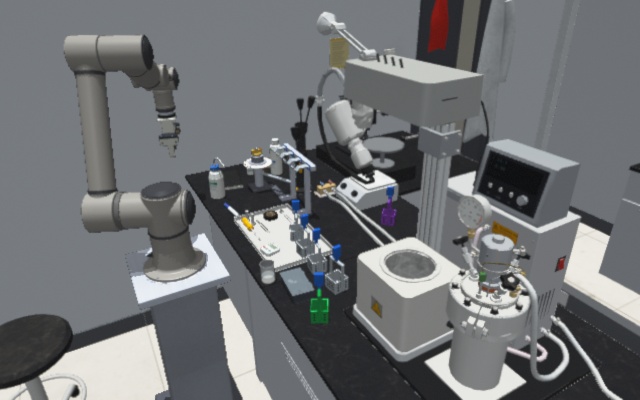

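```bash
python3 - <<'E'
from h import *
import pickle
t=pickle.load(open('top.pkl','rb')); s=pickle.load(open('side.pkl','rb'))
a=cv2.resize(t[0][165:285,150:470],None,fx=2.5,fy=2.5,interpolation=2); b=cv2.resize(s[0][130:330,200:400],None,fx=3,fy=3,interpolation=2)[:,:600]
save('c1',a); save('c2',b)
for n,(p,d,K,D,T) in (('top',t),('side',s)):
    P=cloud(d,K,D,T); h=cv2.cvtColor(p,cv2.COLOR_RGB2HSV)
    m=((h[...,0]>100)&(h[...,0]<125)&(h[...,1]>140)&(h[...,2]>60)).astype('uint8')
    nn,l,st,c=cv2.connectedComponentsWithStats(m)
    for i in range(1,nn):
        if st[i,4]>5:
            q=P[l==i]; print(n,c[i].round(1),st[i,4],np.nanmedian(q,0).round(3),np.nanmin(q,0).round(3),np.nanmax(q,0).round(3))
p,d,K,D,T=t;P=cloud(d,K,D,T)
# beam top & dial
m=(abs(P[...,2]-.242)<.012)&(P[...,0]>.35)&(P[...,0]<.75)&(abs(P[...,1]-.2)<.3)
q=P[m][:,:2]; print(len(q),cv2.minAreaRect(q.astype('float32')))
m=(abs(P[...,2]-.13)<.006)&(P[...,0]>.3)&(P[...,0]<.7)&(P[...,1]>.1)&(P[...,1]<.6)
q=P[m][:,:2]; print(len(q),q.min(0),q.max(0),cv2.minEnclosingCircle(q.astype('float32')))
E
```

```text
top [359.7 132.6] 36 [ 0.833 -0.137  0.154] [ 0.822 -0.161 -0.009] [ 0.897 -0.125  0.174]
top [271.5 163. ] 6 [0.725 0.225 0.058] [0.723 0.214 0.054] [0.726 0.236 0.065]
top [174.6 171.6] 13 [0.683 0.63  0.057] [0.675 0.623 0.043] [0.691 0.64  0.065]
top [339.5 226. ] 20 [ 0.455 -0.06   0.16 ] [ 0.443 -0.066  0.154] [ 0.467 -0.054  0.167]
top [369. 232.] 21 [ 0.433 -0.174  0.164] [ 0.42  -0.179  0.157] [ 0.445 -0.17   0.174]
top [395.2 233.7] 26 [ 0.429 -0.276  0.158] [ 0.415 -0.307 -0.006] [ 0.458 -0.271  0.165]
top [426.5 233.2] 32 [ 0.432 -0.399  0.155] [ 0.421 -0.418  0.111] [ 0.446 -0.393  0.166]
top [205.7 264.5] 67 [0.296 0.453 0.15 ] [ 0.284  0.433 -0.004] [0.316 0.512 0.189]
top [451.4 262.9] 38 [ 0.319 -0.496  0.151] [ 0.307 -0.541 -0.013] [ 0.336 -0.487  0.169]
top [246.3 265.5] 43 [0.298 0.321 0.012] [ 0.293  0.299 -0.007] [0.31  0.343 0.023]
side [214.6 167. ] 35 [0.296 0.443 0.148] [0.277 0.427 0.14 ] [0.315 0.47  0.154]
side [389.9 191.4] 59 [ 0.831 -0.144  0.142] [ 0.818 -0.158  0.11 ] [ 0.848 -0.132  0.161]
side [295.3 204.3] 82 [ 0.454 -0.066  0.141] [ 0.438 -0.079 -0.003] [0.606 0.235 0.162]
side [226.  204.9] 13 [0.296 0.323 0.01 ] [ 0.288  0.305 -0.006] [0.311 0.365 0.016]
side [304.4 219.1] 77 [ 0.431 -0.182  0.144] [ 0.417 -0.191 -0.005] [0.575 0.082 0.165]
side [316.2 233.2] 83 [ 0.423 -0.285  0.143] [ 0.412 -0.292 -0.003] [ 0.567 -0.027  0.16 ]
side [336.6 251.2] 108 [ 0.431 -0.408  0.14 ] [ 0.416 -0.415 -0.004] [ 0.574 -0.178  0.161]
side [318.5 279. ] 145 [ 0.314 -0.503  0.139] [ 0.301 -0.511 -0.002] [ 0.432 -0.302  0.162]
918 ((0.5653595328330994, 0.21691511571407318), (0.3507283627986908, 0.15030089020729065), 74.48052978515625)
492 [0.30090513 0.10201563] [0.68085335 0.56654315] ((0.5268654823303223, 0.33941784501075745), 0.24240662157535553)
```

View pics/c1.png

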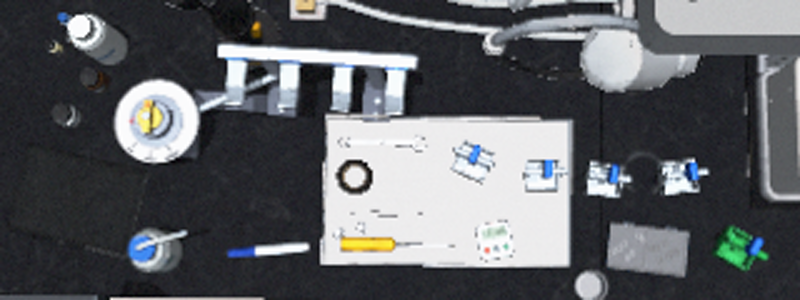

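View pics/c2.png

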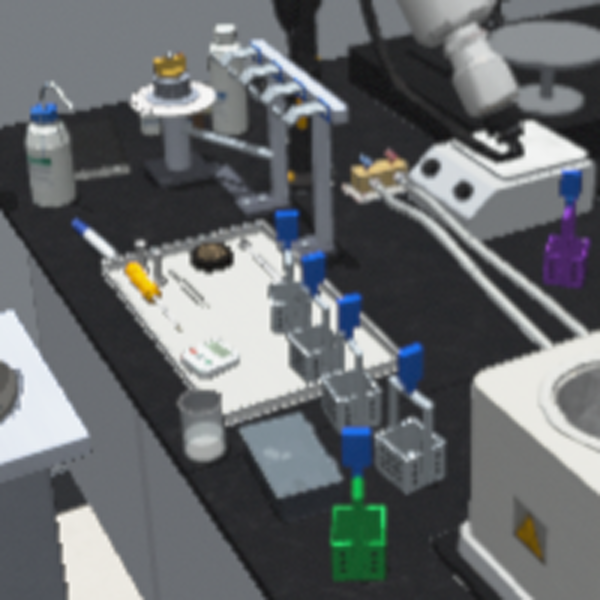

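```bash
cat >> h.py <<'E'
def go(x,y,z,yaw=None):
    "tool-frame shift (mm) after turning (deg) to reach the world target"
    s=observe(); r=s['tool_rot']; yaw=r[2] if yaw is None else yaw
    dy=(yaw-r[2]+np.pi)%(2*np.pi)-np.pi
    M=R.from_euler('xyz',[np.pi,0,yaw]).as_matrix()
    print('t',round(s['time'],1),'pos',s['tool_pos'].round(4),'rot',r.round(4),'open',round(s['opening'],4),'F',s['contact_force'].round(1),'q6',round(s['qpos'][5],2),'-> roll',round(-np.degrees(dy),2),'xyz mm',(M.T@(np.array([x,y,z])-s['tool_pos'])*1e3).round(1))
E
python3 - <<'E'
from h import *
import pickle
p,d,K,D,T=pickle.load(open('top.pkl','rb'))
print(plane([(212.8,213.4)],.13,K,D,T))
h=cv2.cvtColor(p,cv2.COLOR_RGB2HSV); m=(h[...,0]>15)&(h[...,0]<35)&(h[...,1]>120); m[:,240:]=0;m[:195]=0;m[240:]=0
ys,xs=np.nonzero(m);print(len(xs),plane([(xs.mean(),ys.mean())],.19,K,D,T))
print(plane([(237,184),(317,189),(237,187.5),(317,192)],.242,K,D,T))
go(.47,.33,.42)
E
```

```text
[[0.49960371 0.44172763 0.13      ]]
51 [[0.50079876 0.43771289 0.19      ]]
[[0.59854888 0.32921638 0.242     ]
 [0.58435115 0.02801048 0.242     ]
 [0.5851809  0.32859718 0.242     ]
 [0.57293546 0.02778271 0.242     ]]
t 0.1 pos [0.1403 0.5056 0.2262] rot [-3.1405e+00 -2.0000e-04  2.8708e+00] open 0.0918 F [-0.2 -0.5 -0. ] q6 -0.15 -> roll -0.0 xyz mm [-364.7  -81.  -193.8]
```

>>> jog_arm(
  rows=[90,0,0,-48,-6.5,90,0,0,-48,-6.5,90,0,0,-48,0,90,0,0,-48,0,90,-45,0,0,0,90,-45,0,0,0,90,-45,0,0,0,90,-45,0,0,0,90,-45,0,0,0,90,-45,0,0,0,90,-40,0,0,0,90,-15,-45,0,0,90,0,-45,0,0,90,0,-45,0,0,90,0,-32,0,0,90,0,0,0,0,90,0,0,0,0],
)

```text
time: 1.85
tool_pos: [0.4579, 0.3245, 0.419]
tool_rot: [3.141, 0.0, 3.096]
contact_force: [-0.1, 0.5, -0.2]
opening: 0.0897
```

```bash
python3 - <<'E'
from h import *
import pickle
r=cam('wrist'); pickle.dump(r,open('w1.pkl','wb')); save('w1',r[0])
go(.47,.33,.42)
E
```

```text
t 1.9 pos [0.4578 0.3253 0.4186] rot [ 3.1411e+00 -2.0000e-04  3.0976e+00] open 0.0902 F [-0.3 -0.2  0.9] q6 -1.05 -> roll -0.0 xyz mm [-12.    5.3  -1.4]
```

View pics/w1.png

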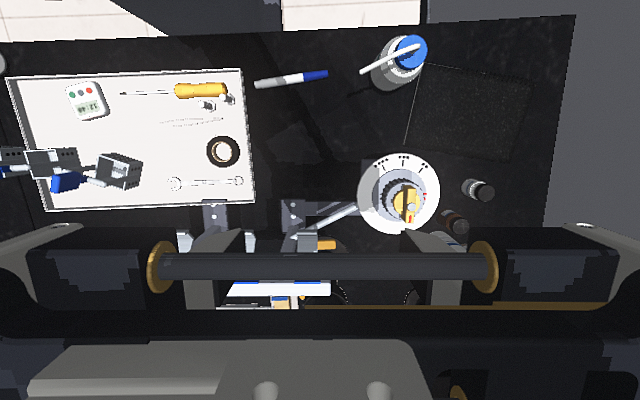

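>>> jog_arm(
  rows=[90,-45,-30,0,0,90,-45,-30,0,0,90,0,0,0,0,90,0,0,0,0],
)

```text
time: 2.3
tool_pos: [0.5392, 0.2663, 0.4171]
tool_rot: [-3.141, -0.002, 3.097]
contact_force: [-1.6, 0.0, 0.3]
opening: 0.0902
```

```bash
python3 - <<'E'
from h import *
import pickle
from scipy.optimize import least_squares
w1=pickle.load(open('w1.pkl','rb'))
w2=cam('wrist'); pickle.dump(w2,open('w2.pkl','wb')); save('w2',w2[0])
for p,d,K,D,T in (w1,w2):
    P=cloud(d,K,D,T); h=cv2.cvtColor(p,cv2.COLOR_RGB2HSV)
    near=(np.hypot(P[...,0]-.5,P[...,1]-.44)<.09)
    w=(near&(h[...,1]<40)&(h[...,2]>200)&(abs(P[...,2]-.13)<.02)).astype('uint8')
    c=max(cv2.findContours(w,0,1)[0],key=cv2.contourArea).reshape(-1,2)
    q=plane(c,.13,K,D,T)[:,:2]
    f=least_squares(lambda v:np.hypot(*(q-v).T)-.066,[.5,.44],loss='soft_l1',f_scale=.001); print('dial',f.x.round(4),np.abs(f.fun).mean())
    y=near&(h[...,0]>15)&(h[...,0]<35)&(h[...,1]>120)&(P[...,2]>.185); ys,xs=np.nonzero(y)
    print('ring',len(xs),plane([(xs.mean(),ys.mean())],.197,K,D,T)[0,:2].round(4),cv2.minAreaRect(plane(np.c_[xs,ys],.197,K,D,T)[:,:2].astype('float32')))
    r=near&((h[...,0]<8)|(h[...,0]>172))&(h[...,1]>120)&(h[...,2]>80)
    n,l,st,ce=cv2.connectedComponentsWithStats(r.astype('uint8'))
    for i in range(1,n):
        if st[i,4]>2:
            pp=plane([ce[i]],.135,K,D,T)[0]; print('red',ce[i],st[i,4],pp.round(4),np.arctan2(pp[1]-f.x[1],pp[0]-f.x[0]), np.hypot(pp[1]-f.x[1],pp[0]-f.x[0]))
go(.5,.44,.3)
E
```

```text
dial [0.498  0.4423] 0.01515871286315592
ring 920 [0.6702 0.6214] ((0.6714951992034912, 0.5170750021934509), (0.3477933704853058, 0.25404560565948486), 57.08930587768555)
red [424.5        193.33333333] 6 [0.4972 0.4824 0.135 ] 1.591072301397131 0.04009990379946822
red [409.46153846 218.76923077] 13 [0.5379 0.4602 0.135 ] 0.4219754001778199 0.04372969030876675
dial [0.4991 0.442 ] 0.0012370560599319555
ring 61 [0.4994 0.4377] ((0.4986713230609894, 0.44028419256210327), (0.047427885234355927, 0.012338420376181602), 2.3370511531829834)
red [457.53333333 157.73333333] 15 [0.5243 0.4703 0.135 ] 0.8416532697730649 0.03787601312718125
t 2.4 pos [0.5385 0.2669 0.4178] rot [ 3.1415e+00 -1.5000e-03  3.0987e+00] open 0.0901 F [-0.6  1.1 -0.1] q6 -1.2 -> roll -0.0 xyz mm [ 45.8 171.3 117.8]
```

View pics/w2.png

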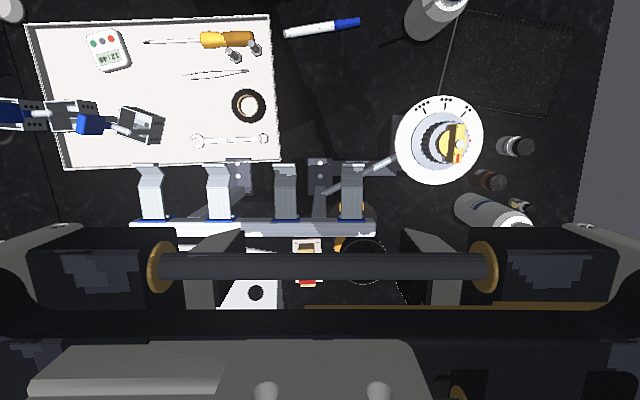

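```bash
python3 - <<'E'
from h import *
import pickle
p,d,K,D,T=pickle.load(open('w2.pkl','rb')); P=cloud(d,K,D,T); h=cv2.cvtColor(p,cv2.COLOR_RGB2HSV)
m=((P[...,2]>.215)&(P[...,2]<.26)&(P[...,1]<.36)&(P[...,1]>0)&(P[...,0]>.45)&(P[...,0]<.62)); m[240:]=0
g=np.zeros(p.shape[:2],'uint8'); g[m]=1
mm=g.copy(); mm[212:]=0; mm[:150]=0
n,l,st,ce=cv2.connectedComponentsWithStats(mm)
for i in range(1,n):
    if st[i,4]>60:
        q=P[l==i]; print(st[i],'min',q.min(0).round(4),'max',q.max(0).round(4))
        for z0 in np.arange(q[:,0].min(),q[:,0].max(),.008):
            s=q[abs(q[:,0]-z0-.004)<.004]
            if len(s): print('   x',round(z0+.004,3),'z',np.median(s[:,2]).round(4),'y',np.percentile(s[:,1],[2,98]).round(4))
# beam front edge: per column first row on beam top
pts=[]
for c in range(135,372,4):
    col=P[205:240,c]; k=np.nonzero((abs(col[:,2]-.242)<.004))[0]
c1=cv2.resize(p[85:195,380:500],None,fx=5,fy=5,interpolation=2); c2=cv2.resize(p[150:245,120:390],None,fx=2.9,fy=2.9,interpolation=2)[:,:783]
o=np.zeros((c1.shape[0]+c2.shape[0],800,3),'uint8'); o=o[:830]
o[:c1.shape[0],:600]=c1; o[c1.shape[0]:,:783]=c2; save('m1',cv2.resize(o,None,fx=.7,fy=.7))
w1=pickle.load(open('w1.pkl','rb'))
p1,d1,K1,D1,T1=w1
for nm,(p,d,K,D,T) in (('w1',w1),('w2',(p,d,K,D,T))):
    ys,xs=np.mgrid[90:230,350:500]; uv=np.c_[xs.ravel(),ys.ravel()]; q=plane(uv,.13,K,D,T)[:,:2]-[.4985,.442]
    r=np.hypot(*q.T); a=np.arctan2(q[:,1],q[:,0])%(2*np.pi); dark=p[uv[:,1],uv[:,0]].max(1)<110
    k=dark&(r>.044)&(r<.062)&(a>1.8)&(a<4.6); print(nm,np.histogram(a[k],np.arange(1.8,4.6,.1)))
E
```

```text
[ 130  163   36   49 1202] min [0.5016 0.0465 0.2237] max [0.5617 0.0758 0.2482]
   x 0.506 z 0.2423 y [0.05   0.0756]
   x 0.514 z 0.232 y [0.0487 0.0748]
   x 0.522 z 0.2312 y [0.0487 0.0747]
   x 0.53 z 0.2383 y [0.0483 0.0743]
   x 0.538 z 0.2387 y [0.0476 0.0738]
   x 0.546 z 0.2386 y [0.0479 0.0736]
   x 0.554 z 0.2385 y [0.0479 0.073 ]
   x 0.562 z 0.2385 y [0.0481 0.073 ]
[ 201  163   30   49 1110] min [0.5048 0.1267 0.224 ] max [0.565  0.1546 0.2472]
   x 0.509 z 0.2431 y [0.1293 0.1543]
   x 0.517 z 0.2321 y [0.1294 0.1541]
   x 0.525 z 0.2311 y [0.1288 0.1535]
   x 0.533 z 0.2382 y [0.1284 0.1533]
   x 0.541 z 0.2386 y [0.1281 0.1532]
   x 0.549 z 0.2387 y [0.1276 0.1526]
   x 0.557 z 0.2385 y [0.1272 0.1523]
   x 0.565 z 0.2385 y [0.1272 0.1519]
[ 272  163   25   49 1084] min [0.5083 0.2072 0.2261] max [0.5678 0.2353 0.2469]
   x 0.512 z 0.2435 y [0.21  0.235]
   x 0.52 z 0.2321 y [0.2097 0.2347]
   x 0.528 z 0.2309 y [0.2092 0.2344]
   x 0.536 z 0.2382 y [0.2084 0.2334]
   x 0.544 z 0.2386 y [0.2089 0.2338]
   x 0.552 z 0.2386 y [0.2084 0.2335]
   x 0.56 z 0.2387 y [0.20
[... 314 characters left out ...]
126]
   x 0.556 z 0.2386 y [0.2874 0.3126]
   x 0.564 z 0.2387 y [0.2872 0.3125]
   x 0.572 z 0.2389 y [0.2873 0.3123]
w1 (array([ 0,  0,  0,  0,  0,  6,  8,  0,  0,  0,  2,  4, 11,  4,  0,  0,  3,
        4,  7,  5,  2,  0,  0,  0,  0,  0,  0]), array([1.8, 1.9, 2. , 2.1, 2.2, 2.3, 2.4, 2.5, 2.6, 2.7, 2.8, 2.9, 3. ,
       3.1, 3.2, 3.3, 3.4, 3.5, 3.6, 3.7, 3.8, 3.9, 4. , 4.1, 4.2, 4.3,
       4.4, 4.5]))
w2 (array([ 0,  0,  0,  0,  0,  5, 10,  0,  0,  0,  2,  6, 10,  5,  0,  0,  5,
        6, 10,  4,  0,  0,  0,  0,  0,  0,  0]), array([1.8, 1.9, 2. , 2.1, 2.2, 2.3, 2.4, 2.5, 2.6, 2.7, 2.8, 2.9, 3. ,
       3.1, 3.2, 3.3, 3.4, 3.5, 3.6, 3.7, 3.8, 3.9, 4. , 4.1, 4.2, 4.3,
       4.4, 4.5]))
```

View pics/m1.png

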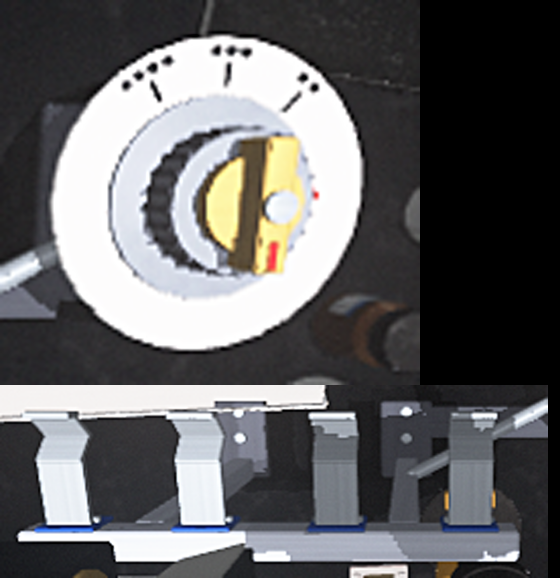

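>>> jog_arm(
  rows=[90,12,43,0,0,90,12,43,0,0,90,12,43,0,0,90,11.4,44.2,0,0,90,0,0,45,0,90,0,0,45,0,90,0,0,45,0,90,0,0,33,0,90,0,0,0,0,90,0,0,0,0],
  grip_force=30,
)

```text
time: 3.35
tool_pos: [0.498, 0.4422, 0.2521]
tool_rot: [3.141, 0.001, 3.1]
contact_force: [1.0, -0.6, 1.5]
opening: 0.0902
```

```bash
python3 - <<'E'
from h import *
go(.4985,.442,.170,3.0989)
E
```

```text
t 3.4 pos [0.498  0.4422 0.2521] rot [3.1407e+00 7.0000e-04 3.0996e+00] open 0.0902 F [ 1.  -0.6  1.5] q6 -0.92 -> roll 0.04 xyz mm [-0.6 -0.1 82.1]
```

>>> jog_arm(
  rows=[90,0,0,40,0,90,0,0,30,0,90,0,0,11,0,90,0,0,0,0,10,0,0,0,0,10,0,0,0,0,10,0,0,0,0,10,0,0,0,0,10,0,0,0,0,10,0,0,0,0,5,0,0,0,0,5,0,0,0,0,5,0,0,0,0],
  grip_force=30,
)

```text
time: 4.65
tool_pos: [0.4989, 0.4433, 0.1699]
tool_rot: [3.137, 0.001, 3.098]
contact_force: [1.7, 8.8, -1.9]
opening: 0.0365
```

>>> jog_arm(
  rows=[5,0,0,0,0,5,0,0,0,0,5,0,0,0,0,5,0,0,0,0,5,0,0,0,0,5,0,0,0,0],
)

```text
time: 5.25
tool_pos: [0.4988, 0.4433, 0.1699]
tool_rot: [3.137, 0.001, 3.098]
contact_force: [1.8, 9.2, -3.2]
opening: 0.0369
```

>>> jog_arm(
  rows=[50,0,0,0,0,50,0,0,0,0,50,0,-1,-5,0,50,0,0,0,0,5,0,0,0,0,5,0,0,0,0,5,0,0,0,0,5,0,0,0,0,5,0,0,0,0,5,0,0,0,0,5,0,0,0,0,5,0,0,0,0,5,0,0,0,0,5,0,0,0,0],
)

```text
time: 6.65
tool_pos: [0.499, 0.4431, 0.1752]
tool_rot: [3.135, 0.002, 3.098]
contact_force: [1.7, 11.9, -2.3]
opening: 0.036
```

```bash
python3 - <<'E'
from h import *
r=cam('wrist'); save('w3',r[0][120:330,160:480],2.4)
import pickle
p,d,K,D,T=pickle.load(open('w2.pkl','rb'));P=cloud(d,K,D,T);h=cv2.cvtColor(p,cv2.COLOR_RGB2HSV)
m=(h[...,0]>15)&(h[...,0]<35)&(h[...,1]>100)&(np.hypot(P[...,0]-.5,P[...,1]-.44)<.04)
print(np.histogram(P[m][:,2],np.arange(.16,.204,.004)))
for lo in np.arange(.164,.2,.006):
    q=P[m&(abs(P[...,2]-lo)<.003)]
    if len(q): print(lo.round(3),len(q),q.min(0).round(4),q.max(0).round(4))
s=observe();print(s['tool_pos'],s['opening'],s['contact_force'],s['torque'])
E
```

```text
(array([ 0,  0,  7, 19, 68,  8,  3,  4, 44, 80]), array([0.16 , 0.164, 0.168, 0.172, 0.176, 0.18 , 0.184, 0.188, 0.192,
       0.196, 0.2  ]))
0.17 14 [0.4821 0.4239 0.1695] [0.5027 0.4372 0.1729]
0.176 70 [0.4757 0.4236 0.1735] [0.5218 0.459  0.179 ]
0.182 19 [0.4758 0.4356 0.179 ] [0.5215 0.4381 0.1849]
0.188 3 [0.4759 0.4356 0.1858] [0.5218 0.4379 0.1898]
0.194 101 [0.4748 0.4348 0.1912] [0.5229 0.448  0.1969]
0.2 26 [0.476  0.4354 0.197 ] [0.5222 0.4469 0.1985]
[0.49895823 0.44312248 0.17519107] 0.035702994090635765 [ 1.98435507 11.88897581 -2.21823287] [ 1.98767657 -0.37207852 -0.06569013]
```

View pics/w3.png

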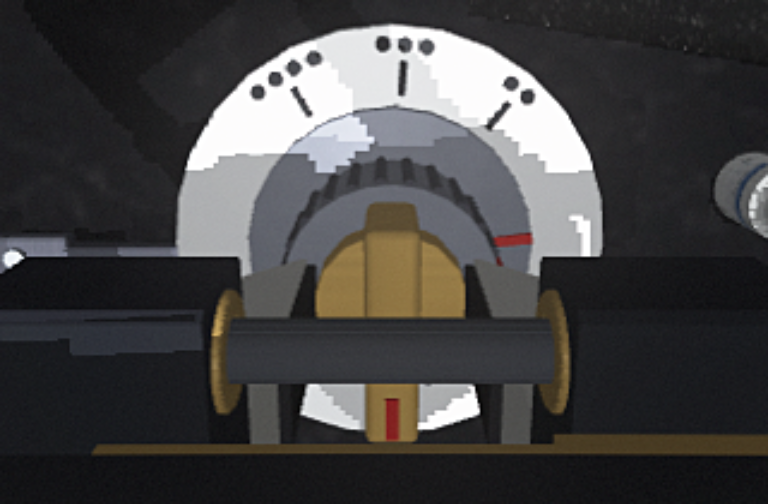

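>>> jog_arm(
  rows=[50,0,0,0,0,50,0,0,0,0,50,0,2,-6,0,50,0,0,0,0,5,0,0,0,0,5,0,0,0,0,5,0,0,0,0,5,0,0,0,0,5,0,0,0,0,5,0,0,0,0,5,0,0,0,0,5,0,0,0,0,5,0,0,0,0,5,0,0,0,0],
)

```text
time: 8.1
tool_pos: [0.4988, 0.4433, 0.1807]
tool_rot: [3.139, 0.001, 3.098]
contact_force: [1.5, 5.6, -1.8]
opening: 0.0122
```

>>> jog_arm(
  rows=[5,0,0.5,0,-4,5,0,0,0,-7,5,0,0,0,-7,5,0,0,0,-7,5,0,0,0,-7,5,0,0,0,-7,5,0,0,0,-7,5,0,0,0,-7,5,0,0,0,-7,5,0,0,0,-7,5,0,0,0,-3,5,0,0,0,0,5,0,0,0,0],
)

```text
time: 9.4
tool_pos: [0.4992, 0.4427, 0.1807]
tool_rot: [-3.141, 0.001, -1.965]
contact_force: [2.5, 3.2, -1.8]
opening: 0.0117
```

>>> jog_arm(
  rows=[91,0,0,0,0,91,0,0,0,0,91,0,0,0,0,91,0,0,-20,0,91,0,0,-20,0,91,0,0,0,8.26,91,0,0,0,8.26,91,0,0,0,8.26,91,0,0,0,8.26,91,0,0,0,8.26,91,0,0,0,8.26,91,0,0,0,8.26,91,0,0,0,8.26,91,0,0,0,8.26,91,0,0,0,8.26,91,0,0,0,8.26,91,0,0,0,8.26,91,0,0,0,8.26,91,0,0,0,8.26,91,0,0,0,0],
)

```text
time: 11.4
tool_pos: [0.4986, 0.4422, 0.2208]
tool_rot: [-3.141, -0.0, 2.3]
contact_force: [0.1, -0.5, 0.3]
opening: 0.091
```

```bash
python3 - <<'E'
from h import *
go(.4988,.443,.1395,2.3)
E
```

```text
t 11.4 pos [0.4986 0.4422 0.2208] rot [-3.1413e+00 -1.0000e-04  2.2995e+00] open 0.091 F [ 0.1 -0.5  0.3] q6 -0.12 -> roll -0.03 xyz mm [ 0.5  0.6 81.3]
```

>>> jog_arm(
  rows=[91,0.5,0.6,40,0,91,0,0,30,0,91,0,0,10.5,0,91,0,0,0,0,50,0,0,0,0,50,0,0,0,0,50,0,0,0,0,50,0,0,0,0,50,0,0,0,0,50,0,0,0,0,50,0,0,0,0,50,0,0,0,0,50,0,0,0,0],
  grip_force=30,
)

```text
time: 12.7
tool_pos: [0.4994, 0.4435, 0.1409]
tool_rot: [3.14, 0.0, 2.301]
contact_force: [3.2, 2.3, 3.5]
opening: 0.0552
```

>>> jog_arm(
  rows=[50,0,0,0,-4,50,0,0,0,-7.5,50,0,0,0,-7.5,50,0,0,0,-7.5,50,0,0,0,-7.5,50,0,0,0,-7.5,50,0,0,0,-7.5,50,0,0,0,-7.5,50,0,0,0,-7.5,50,0,0,0,-7.5,50,0,0,0,-7.5,50,0,0,0,-7.5,50,0,0,0,-7.5,50,0,0,0,-7.5,50,0,0,0,-7.5,50,0,0,0,-7.5,50,0,0,0,0,50,0,0,0,0],
)

```text
time: 14.5
tool_pos: [0.4993, 0.443, 0.1407]
tool_rot: [-3.141, 0.001, -1.952]
contact_force: [3.3, 1.6, 3.6]
opening: 0.056
```

```bash
python3 - <<'E'
from h import *
go(.4990,.443,.1409,2.3+2.04)
c=np.array([.499,.443])
p,d,K,D,T=cam('wrist'); h=cv2.cvtColor(p,cv2.COLOR_RGB2HSV)
save('w4',p[60:350,160:480],2)
ys,xs=np.mgrid[0:400,0:640]; uv=np.c_[xs.ravel(),ys.ravel()]
H=h.reshape(-1,3); q=plane(uv,.135,K,D,T)[:,:2]-c; r=np.hypot(*q.T); a=np.arctan2(q[:,1],q[:,0])%(2*np.pi)
k=((H[:,0]<8)|(H[:,0]>172))&(H[:,1]>120)&(H[:,2]>70)&(r<.06); print('red',k.sum(),np.median(r[k]),np.median(a[k]))
q=plane(uv,.13,K,D,T)[:,:2]-c; r=np.hypot(*q.T); a=np.arctan2(q[:,1],q[:,0])%(2*np.pi)
k=(p.reshape(-1,3).max(1)<100)&(r>.045)&(r<.062); print(np.histogram(a[k],np.arange(2,5,.1)))
E
```

```text
t 14.5 pos [0.4993 0.443  0.1407] rot [-3.1406e+00  5.0000e-04 -1.9523e+00] open 0.056 F [3.3 1.6 3.6] q6 -2.15 -> roll -0.52 xyz mm [ 0.1  0.3 -0.2]
red 206 0.030930194487252004 3.6338383288087535
(array([167, 194, 176,  46,  28, 137,  75,  78,  80,  40, 103,  42,   0,
         0,  31,  32,  64,  18,   8,   0,   0,   0,   0,   0,   0,   0,
         0,   0,   0]), array([2. , 2.1, 2.2, 2.3, 2.4, 2.5, 2.6, 2.7, 2.8, 2.9, 3. , 3.1, 3.2,
       3.3, 3.4, 3.5, 3.6, 3.7, 3.8, 3.9, 4. , 4.1, 4.2, 4.3, 4.4, 4.5,
       4.6, 4.7, 4.8, 4.9]))
```

View pics/w4.png

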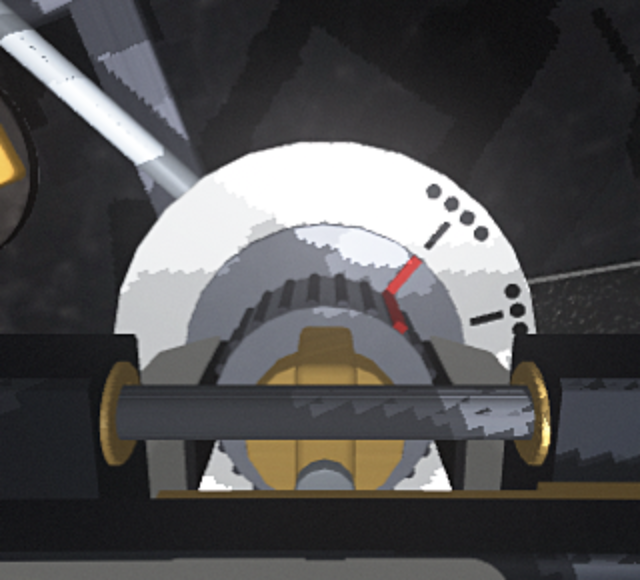

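>>> jog_arm(
  rows=[75,0,0,0,0,75,0,0,0,0,75,0,0,0,0,75,0,0,-20,0.4,75,0,0,-20.3,0.3,75,0,0,0,0,5,0,0,0,0,5,0,0,0,0,5,0,0,0,0,5,0,0,0,0,5,0,0,0,0,5,0,0,0,0,5,0,0,0,0,5,0,0,0,0,5,0,0,0,0,5,0,0,0,0,5,0,0,0,0,5,0,0,0,0,5,0,0,0,0,5,0,0,0,0],
)

```text
time: 16.55
tool_pos: [0.4992, 0.443, 0.1806]
tool_rot: [-3.141, 0.0, -1.961]
contact_force: [3.6, -1.4, 0.2]
opening: 0.0121
```

>>> jog_arm(
  rows=[5,0,0,0,4,5,0,0,0,7,5,0,0,0,7,5,0,0,0,7,5,0,0,0,7,5,0,0,0,7,5,0,0,0,7,5,0,0,0,7,5,0,0,0,7,5,0,0,0,7,5,0,0,0,3,5,0,0,0,1.5,5,0,0,0,1,5,0,0,0,0,5,0,0,0,0],
)

```text
time: 18.05
tool_pos: [0.499, 0.4434, 0.1806]
tool_rot: [3.141, 0.0, 3.058]
contact_force: [3.0, 1.9, -1.3]
opening: 0.0115
```

```bash
python3 - <<'E'
from h import *
go(.499,.443,.28,3.0); s=observe(); print(s['torque'],s['contact_force'])
E
```

```text
t 18.1 pos [0.499  0.4434 0.1806] rot [3.141e+00 5.000e-04 3.058e+00] open 0.0115 F [ 3.   1.9 -1.3] q6 -0.88 -> roll 3.32 xyz mm [ -0.   -0.4 -99.4]
[ 0.22278056 -0.66374899  0.50745199] [ 3.03777131  1.90825071 -1.30556812]
```

>>> jog_arm(
  rows=[91,0,0,0,0,91,0,0,0,0,91,0,0,0,0,91,0,0,0,0,91,0,0,-30,0,91,0,0,-40,0,91,0,0,-50,0,91,-45,0,-20,0,91,0,0,0,0,91,0,0,0,0],
)

```text
time: 19.05
tool_pos: [0.5444, 0.4389, 0.3199]
tool_rot: [-3.141, -0.001, 3.056]
contact_force: [-0.3, 1.0, -0.3]
opening: 0.0873
```

```bash
python3 - <<'E'
from h import *
go(.499,.443,.28,3.0)
c=np.array([.499,.443])
p,d,K,D,T=cam('wrist'); h=cv2.cvtColor(p,cv2.COLOR_RGB2HSV)
uv=proj([[.499,.443,.15]],K,D,T)[0].astype(int);print(uv)
save('w5',p[max(0,uv[1]-90):uv[1]+90,uv[0]-100:uv[0]+100],3)
ys,xs=np.mgrid[0:400,0:640]; uv=np.c_[xs.ravel(),ys.ravel()]
H=h.reshape(-1,3); q=plane(uv,.135,K,D,T)[:,:2]-c; r=np.hypot(*q.T); a=np.arctan2(q[:,1],q[:,0])%(2*np.pi)
k=((H[:,0]<8)|(H[:,0]>172))&(H[:,1]>120)&(H[:,2]>70)&(r<.05); print('red',k.sum(),np.c_[r[k],a[k]].round(3)[:40].tolist())
q=plane(uv,.13,K,D,T)[:,:2]-c; r=np.hypot(*q.T); a=np.arctan2(q[:,1],q[:,0])%(2*np.pi)
k=(p.reshape(-1,3).max(1)<100)&(r>.045)&(r<.062); print(np.histogram(a[k],np.arange(2,5,.1))[0]); k&=(a>3.3)&(a<4);print(np.mean(a[k]))
E
```

```text
t 19.1 pos [0.5444 0.4389 0.3199] rot [-3.1415e+00 -6.0000e-04  3.0556e+00] open 0.0873 F [-0.3  1.  -0.3] q6 -0.92 -> roll 3.19 xyz mm [45.5 -2.4 39.9]
[322 147]
red 53 [[0.042, 3.659], [0.041, 3.637], [0.042, 3.697], [0.041, 3.675], [0.04, 3.652], [0.04, 3.691], [0.04, 3.668], [0.039, 3.644], [0.039, 3.684], [0.038, 3.66], [0.037, 3.635], [0.037, 3.677], [0.036, 3.652], [0.036, 3.695], [0.036, 3.669], [0.035, 3.643], [0.035, 3.688], [0.034, 3.661], [0.033, 3.633], [0.033, 3.68], [0.032, 3.652], [0.032, 3.701], [0.032, 3.672], [0.031, 3.641], [0.031, 3.722], [0.031, 3.693], [0.03, 3.662], [0.031, 3.745], [0.03, 3.715], [0.029, 3.684], [0.021, 6.202], [0.022, 6.148], [0.022, 6.201], [0.022, 6.255], [0.023, 6.151], [0.023, 6.201], [0.023, 6.252], [0.025, 6.201], [0.025, 6.249], [0.026, 6.201]]
[ 0  0  0  7 13  2  0  0  0  5 13  5  0  0  7  7 19  8  3  0  0  0  0  0
  0  0  0  0  0]
3.641652694468698
```

View pics/w5.png

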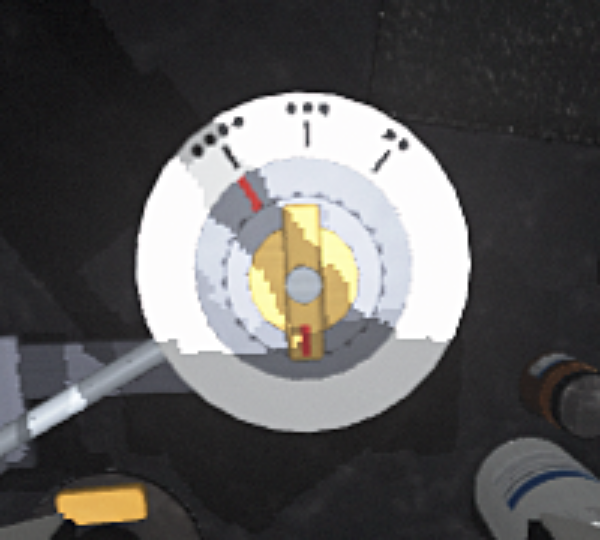

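```bash
python3 - <<'E'
from h import *
from scipy.optimize import least_squares
p,d,K,D,T=cam('wrist'); h=cv2.cvtColor(p,cv2.COLOR_RGB2HSV)
ys,xs=np.mgrid[0:400,0:640]; uv=np.c_[xs.ravel(),ys.ravel()]; q0=plane(uv,.13,K,D,T)[:,:2]
near=np.hypot(*(q0-[.499,.443]).T)<.085
w=(near&(p.reshape(-1,3).min(1)>130)).reshape(400,640).astype('uint8')
c=max(cv2.findContours(w,0,1)[0],key=cv2.contourArea).reshape(-1,2)
q=plane(c,.13,K,D,T)[:,:2]
f=least_squares(lambda v:np.hypot(*(q-v[:2]).T)-v[2],[.499,.443,.066],loss='soft_l1',f_scale=.001); print('dial',f.x.round(4))
c=f.x[:2]
q=q0-c; r=np.hypot(*q.T); a=np.arctan2(q[:,1],q[:,0])%(2*np.pi)
wt=255.-p.reshape(-1,3).max(1); wt[wt<80]=0
for lo,hi,t in ((2.2,2.7,.9),(2.8,3.3,1.5),(3.35,3.95,2.1)):
    k=(a>lo)&(a<hi)&(r>.046)&(r<.062); kk=k&(r<.053); print(t,(wt*a)[k].sum()/wt[k].sum()-t,(wt*a)[kk].sum()/wt[kk].sum()-t)
H=h.reshape(-1,3); 
for z in (.134,.135):
    q=plane(uv,z,K,D,T)[:,:2]-c; r=np.hypot(*q.T); a=np.arctan2(q[:,1],q[:,0])%(2*np.pi)
    k=((H[:,0]<8)|(H[:,0]>172))&(H[:,1]>120)&(H[:,2]>70)&(r<.043)&(r>.033)&(a<5); print('red',k.sum(),np.median(a[k]))
go(.36,-.23,.40,3.0)
E
```

```text
dial [0.499  0.4424 0.0651]
0.9 1.5233535355375185 1.5231629937613738
1.5 1.5228880616907263 1.5256650701340364
2.1 1.5459663419126741 1.5263743303820565
red 19 3.6503084590807453
red 19 3.6494766756565236
t 19.1 pos [0.5428 0.4392 0.3191] rot [-3.1400e+00 -2.7000e-03  3.0571e+00] open 0.0903 F [-0.6  0.2 -0.9] q6 -0.92 -> roll 3.27 xyz mm [  86.5 -688.3  -80.9]
```

>>> jog_arm(
  rows=[90,45,0,0,0,90,20,-30,-5,0,90,0,-46,0,0,90,0,-46,0,0,90,0,-46,0,0,90,0,-46,0,0,90,0,-46,0,0,90,0,-46,0,0,90,0,-46,0,0,90,0,-46,0,0,90,0,-46,0,0,90,0,-46,0,0,90,0,-46,0,0,90,0,-30,-5,0,90,0,0,0,-2.4,90,0,0,0,0,90,0,0,0,0],
)

```text
time: 20.85
tool_pos: [0.4304, -0.1182, 0.33]
tool_rot: [3.141, -0.001, 3.099]
contact_force: [1.0, 0.5, -0.1]
opening: 0.0898
```

```bash
cat >> h.py <<'E'
def grips(tag):
    "blue grips: centre of the top face, yaw of the 28 mm side, height; from the wrist view"
    p,d,K,D,T=cam('wrist'); save(tag,p); P=cloud(d,K,D,T); h=cv2.cvtColor(p,cv2.COLOR_RGB2HSV)
    m=(h[...,0]>100)&(h[...,0]<128)&(h[...,1]>120)&(h[...,2]>40)&(P[...,2]>.1)&(P[...,2]<.33)&(P[...,0]<.62)
    n,l,st,ce=cv2.connectedComponentsWithStats(m.astype('uint8'))
    for i in range(1,n):
        if st[i,4]<60: continue
        q=P[l==i]; zt=np.percentile(q[:,2],97); top=(l==i)&(P[...,2]>zt-.005)
        ys,xs=np.nonzero(top); w=plane(np.c_[xs,ys],zt,K,D,T)[:,:2]
        c,s,a=cv2.minAreaRect((w*1e3).astype('float32'))
        if s[0]<s[1]: a+=90
        a=np.radians((a+90)%180-90)
        print(ce[i].round(0),len(xs),'top',(np.array(c)/1e3).round(4),'z',zt.round(4),'size',np.round(s,1),'yaw',round(a,3),'mean',w.mean(0).round(4))
E
python3 - <<'E'
from h import *
go(.43,-.12,.33,3.1)
grips('w6')
E
```

```text
t 20.9 pos [ 0.4304 -0.1182  0.33  ] rot [ 3.1407e+00 -1.0000e-03  3.0985e+00] open 0.0898 F [ 1.   0.5 -0.1] q6 -1.97 -> roll -0.08 xyz mm [ 0.3 -1.8  0. ]
[  5. 101.] 45 top [ 0.3153 -0.489 ] z 0.1234 size [ 3.3 18. ] yaw -0.315 mean [ 0.3161 -0.4897]
[190. 186.] 247 top [ 0.4243 -0.2778] z 0.1604 size [11.4 27.7] yaw -0.157 mean [ 0.4242 -0.2777]
[272. 191.] 211 top [ 0.431  -0.1761] z 0.1632 size [26.  11.6] yaw 0.018 mean [ 0.4313 -0.1764]
[ 90. 195.] 267 top [ 0.431  -0.3999] z 0.1603 size [27.2 13.8] yaw 0.095 mean [ 0.4307 -0.4   ]
[371. 205.] 178 top [ 0.4517 -0.0626] z 0.1635 size [10.1 25.5] yaw -0.393 mean [ 0.4517 -0.0628]
```

View pics/w6.png

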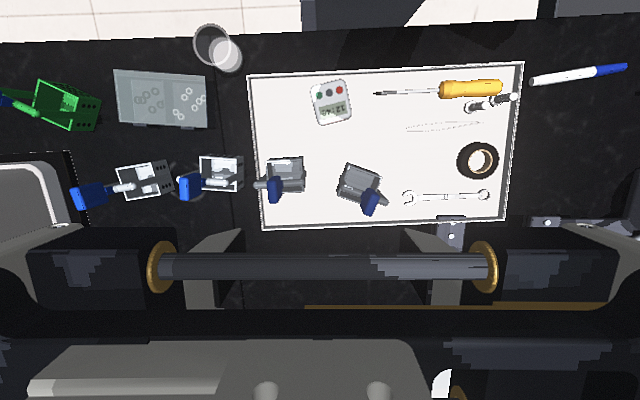

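```bash
python3 - <<'E'
from h import *
go(.4517,-.0628,.126,np.pi-.393)
E
```

```text
t 20.9 pos [ 0.4306 -0.1181  0.3301] rot [ 3.1409e+00 -7.0000e-04  3.0991e+00] open 0.0903 F [-0.3  0.5 -0.7] q6 -1.97 -> roll 20.08 xyz mm [  1.7  59.2 204.1]
```

>>> jog_arm(
  rows=[60,0,0,0,6.7,60,0,0,0,6.7,60,0,0,0,6.7,60,0.7,30,30,0,60,1,29.2,30,0,60,0,0,40,0,60,0,0,40,0,60,0,0,35,0,60,0,0,20,0,60,0,0,9,0,60,0,0,0,0,5,0,0,0,0,5,0,0,0,0,5,0,0,0,0,5,0,0,0,0,5,0,0,0,0,5,0,0,0,0,5,0,0,0,0,5,0,0,0,0,5,0,0,0,0],
  grip_force=50,
)

```text
time: 22.9
tool_pos: [0.452, -0.0638, 0.1263]
tool_rot: [-3.142, -0.001, 2.748]
contact_force: [0.1, 0.2, -1.9]
opening: 0.0116
```

```bash
python3 - <<'E'
from h import *
go(.42,.30,.30,3.0989)
E
```

```text
t 22.9 pos [ 0.452  -0.0638  0.1263] rot [-3.1416e+00 -6.0000e-04  2.7480e+00] open 0.0116 F [ 0.1  0.2 -1.9] q6 -1.49 -> roll -20.11 xyz mm [  47.5  362.1 -173.7]
```

>>> jog_arm(
  rows=[5,0,0,-12,0,5,0,0,-30,0,5,0,0,-35,0,5,0,0,-35,0,5,0,0,-35,0,5,0,0,-27,-4,5,0,0,0,-8,5,0,0,0,-8.1,5,15,15,0,0,5,15,30,0,0,5,17,40,0,0,5,0,40,0,0,5,0,40,0,0,5,0,40,0,0,5,0,40,0,0,5,0,40,0,0,5,0,40,0,0,5,0,25,0,0],
  grip_force=50,
)

```text
time: 24.7
tool_pos: [0.4196, 0.2903, 0.2999]
tool_rot: [3.141, -0.001, 3.1]
contact_force: [0.9, -1.6, -2.9]
opening: 0.0119
```

```bash
cat >> h.py <<'E'
HK={1:(.5278,.3013),2:(.5243,.222),3:(.521,.1415),4:(.5176,.0617)}
def bar(tag):
    "where the carried blue grip / the bar appear under the gripper (cloud near the TCP)"
    s=observe(); p,d,K,D,T=cam('wrist'); save(tag,p[100:330,180:480],2.4); P=cloud(d,K,D,T)
E
python3 - <<'E'
from h import *
go(*HK[1],.282,3.0989); bar('w7')
E
```

```text
t 24.7 pos [0.4196 0.2903 0.2999] rot [ 3.1414e+00 -1.1000e-03  3.1005e+00] open 0.0119 F [ 0.9 -1.6 -2.9] q6 -1.08 -> roll 0.09 xyz mm [-107.6   15.6   17.9]
```

View pics/w7.png

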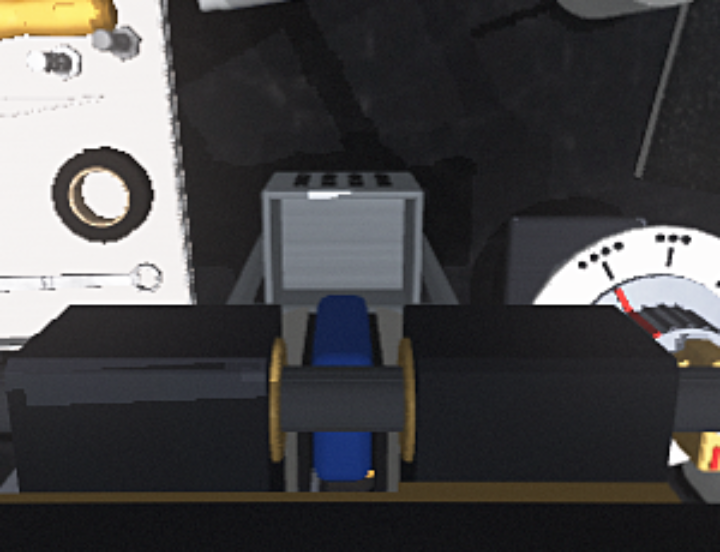

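>>> jog_arm(
  rows=[5,0,8,6,0,5,-20,7.6,6,0,5,-30,0,0,0,5,-30,0,0,0,5,-20,0,0,0,5,-7.6,0,0,0,5,0,0,0,0,5,0,0,10,0,5,0,0,10,0,5,0,0,8,0,5,0,0,4,0,5,0,0,0,0],
)

```text
time: 25.95
tool_pos: [0.5279, 0.2988, 0.2559]
tool_rot: [-3.141, -0.001, 3.099]
contact_force: [-0.4, 0.4, -2.7]
opening: 0.0117
```

>>> jog_arm(
  rows=[5,0,0,1,0,5,0,0,1,0,5,0,0,0,0,5,0,0,0,0],
)

```text
time: 26.35
tool_pos: [0.5284, 0.2989, 0.2548]
tool_rot: [3.141, 0.0, 3.099]
contact_force: [-0.5, 0.2, -0.8]
opening: 0.0118
```

>>> jog_arm(
  rows=[5,0,0,0.5,0,5,0,0,0,0,18,0,0,0,0,30,0,0,0,0,30,0,0,0,0,30,0,0,0,0,30,0,0,0,0,30,0,0,-10,0,30,0,0,-30,0,30,0,0,-30,0,60,30,-10,0,0,60,30,-40,0,0,60,30,-40,0,0,60,0,-45,0,0,60,0,-45,0,0,60,0,-45,0,0,60,0,-45,0,0,60,0,-40,0,0,60,0,0,0,0],
)

```text
time: 28.25
tool_pos: [0.4252, -0.0109, 0.3249]
tool_rot: [-3.14, 0.001, 3.093]
contact_force: [0.1, 0.5, -0.3]
opening: 0.0599
```

```bash
python3 - <<'E'
from h import *
go(.431,-.1763,.126,np.pi+.018)
grips('w8')
E
```

```text
t 28.2 pos [ 0.4252 -0.0109  0.3249] rot [-3.1399e+00  1.4000e-03  3.0931e+00] open 0.0599 F [ 0.1  0.5 -0.3] q6 -1.73 -> roll -3.81 xyz mm [  -2.8 -165.4  198.9]
[101. 195.] 275 top [ 0.4242 -0.2766] z 0.1603 size [13.8 27.4] yaw -0.096 mean [ 0.4243 -0.2766]
[186. 198.] 251 top [ 0.4318 -0.1749] z 0.1632 size [27.3 12.7] yaw 0.016 mean [ 0.4316 -0.1751]
[ 12. 203.] 76 top [ 0.4357 -0.3929] z 0.1459 size [ 6.7 20.8] yaw -0.314 mean [ 0.4367 -0.3942]
```

View pics/w8.png

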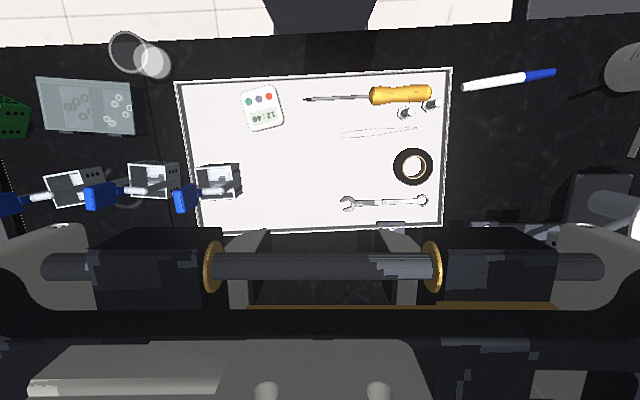

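>>> jog_arm(
  rows=[60,0,0,0,-3.8,60,-3.3,-40,0,0,60,0,-45,15,0,60,0,-45,15,0,60,0,-34.8,20,0,60,0,0,40,0,60,0,0,40,0,60,0,0,40,0,60,0,0,20,0,60,0,0,9,0,60,0,0,0,0,5,0,0,0,0,5,0,0,0,0,5,0,0,0,0,5,0,0,0,0,5,0,0,0,0,5,0,0,0,0,5,0,0,0,0,5,0,0,0,0,5,0,0,0,0],
)

```text
time: 30.3
tool_pos: [0.4321, -0.1715, 0.1247]
tool_rot: [3.141, -0.001, -3.118]
contact_force: [0.0, 0.7, -2.3]
opening: 0.0115
```

```bash
python3 - <<'E'
from h import *
go(.42,HK[2][1],.30,3.0989)
p,d,K,D,T=cam('side'); P=cloud(d,K,D,T); h=cv2.cvtColor(p,cv2.COLOR_RGB2HSV)
m=(h[...,0]>100)&(h[...,0]<125)&(h[...,1]>140)&(h[...,2]>60)&(P[...,1]>-.6)&(P[...,0]>.2)&(P[...,0]<.6)
n,l,st,c=cv2.connectedComponentsWithStats(m.astype('uint8'))
for i in range(1,n):
    if st[i,4]>15: q=P[l==i]; print(c[i].round(),st[i,4],np.median(q,0).round(3),q[:,2].max().round(3))
E
```

```text
t 30.3 pos [ 0.4321 -0.1715  0.1247] rot [ 3.1410e+00 -7.0000e-04 -3.1182e+00] open 0.0115 F [ 0.   0.7 -2.3] q6 -2.14 -> roll 3.79 xyz mm [  28.9  392.7 -175.3]
[273. 141.] 47 [0.527 0.295 0.271] 0.292
[215. 167.] 35 [0.296 0.442 0.147] 0.156
[316. 233.] 84 [ 0.423 -0.284  0.142] 0.161
[337. 251.] 109 [ 0.431 -0.408  0.14 ] 0.161
[318. 279.] 145 [ 0.314 -0.504  0.14 ] 0.162
```

>>> jog_arm(
  rows=[5,0,0,-12,0,5,0,0,-30,0,5,0,0,-35,0,5,0,0,-35,0,5,0,0,-35,0,5,0,0,-28.3,3.8,5,10,20,0,0,5,10,35,0,0,5,9,40,0,0,5,0,40,0,0,5,0,40,0,0,5,0,40,0,0,5,0,40,0,0,5,0,40,0,0,5,0,40,0,0,5,0,35,0,0,5,0,20,0,0,5,0,2,0,0,5,0,0,0,0],
)

```text
time: 32.25
tool_pos: [0.4199, 0.2211, 0.2999]
tool_rot: [-3.141, -0.001, 3.1]
contact_force: [0.7, 0.0, -2.1]
opening: 0.0115
```

```bash
python3 - <<'E'
from h import *
go(*HK[2],.287,3.0989); s=observe(); print(s['torque'])
E
```

```text
t 32.2 pos [0.4199 0.2211 0.2999] rot [-3.1408e+00 -9.0000e-04  3.1000e+00] open 0.0115 F [ 0.7  0.  -2.1] q6 -1.21 -> roll 0.06 xyz mm [-104.3    5.3   12.9]
[-0.00275863  0.03947927 -0.04606398]
```

>>> jog_arm(
  rows=[5,0,2,6,0,5,-20,2,6,0,5,-30,0,0,0,5,-28,0,0,0,5,-19,0,0,0,5,-7.3,0,0,0,5,0,0,0,0,5,0,0,10,0,5,0,0,10,0,5,0,0,8,0,5,0,0,4,0,5,0,0,1,0,5,0,0,1,0,5,0,0,0,0],
)

```text
time: 33.65
tool_pos: [0.5246, 0.2208, 0.2545]
tool_rot: [3.141, 0.0, 3.099]
contact_force: [0.3, -0.2, -2.6]
opening: 0.0121
```

>>> jog_arm(
  rows=[5,0,0,1,0,5,0,0,1,0,5,0,0,0,0],
)

```text
time: 33.95
tool_pos: [0.5246, 0.2207, 0.2528]
tool_rot: [3.141, 0.001, 3.099]
contact_force: [-1.2, 0.1, 0.2]
opening: 0.0116
```

>>> jog_arm(
  rows=[18,0,0,0,0,30,0,0,0,0,30,0,0,0,0,30,0,0,0,0,30,0,0,0,0,30,0,0,-10,0,30,0,0,-30,0,30,0,0,-30,0,60,30,-10,0,0,60,30,-40,0,0,60,30,-40,0,0,60,0,-45,0,0,60,0,-45,0,0,60,0,-45,0,0,60,0,-45,0,0,60,0,-45,0,0,60,0,-40,0,0,60,0,0,0,0],
)

```text
time: 35.75
tool_pos: [0.4192, -0.1342, 0.3228]
tool_rot: [-3.14, 0.001, 3.093]
contact_force: [0.9, 0.8, -0.5]
opening: 0.0602
```

```bash
python3 - <<'E'
from h import *
grips('w9')
go(.4243,-.277,.124,np.pi-.12)
E
```

```text
[  9. 110.] 115 top [ 0.3183 -0.49  ] z 0.1343 size [ 6.3 26.2] yaw -0.325 mean [ 0.3163 -0.4903]
[203. 196.] 245 top [ 0.4245 -0.278 ] z 0.1606 size [12.4 27.1] yaw -0.091 mean [ 0.4241 -0.2779]
[102. 206.] 276 top [ 0.4308 -0.4003] z 0.1604 size [27.1 14.7] yaw 0.196 mean [ 0.431  -0.4001]
t 35.8 pos [ 0.4193 -0.132   0.3228] rot [-3.1414e+00  5.0000e-04  3.0944e+00] open 0.0599 F [ 0.2  0.7 -0.2] q6 -2.0 -> roll 4.17 xyz mm [ -22.3 -143.3  198.8]
```

>>> jog_arm(
  rows=[60,0,0,0,3.6,60,-10,-40,10,0,60,-11.2,-40,15,0,60,0,-40,15,0,60,0,-24.3,20,0,60,0,0,40,0,60,0,0,40,0,60,0,0,35,0,60,0,0,16,0,60,0,0,8,0,60,0,0,0,0,5,0,0,0,0,5,0,0,0,0,5,0,0,0,0,5,0,0,0,0,5,0,0,0,0,5,0,0,0,0,5,0,0,0,0,5,0,0,0,0,5,0,0,0,0],
)

```text
time: 37.8
tool_pos: [0.4251, -0.2757, 0.123]
tool_rot: [3.141, -0.001, 3.036]
contact_force: [-0.0, 0.5, -2.4]
opening: 0.0119
```

```bash
python3 - <<'E'
from h import *
go(.42,HK[3][1],.30,3.0989)
E
```

```text
t 37.8 pos [ 0.4251 -0.2757  0.123 ] rot [ 3.1411e+00 -5.0000e-04  3.0359e+00] open 0.0119 F [-0.   0.5 -2.4] q6 -2.19 -> roll -3.61 xyz mm [  22.9  416.6 -177. ]
```

>>> jog_arm(
  rows=[5,0,0,-12,0,5,0,0,-30,0,5,0,0,-35,0,5,0,0,-35,0,5,0,0,-35,0,5,0,0,-30,-3.6,5,10,20,0,0,5,10,35,0,0,5,3,42,0,0,5,0,42,0,0,5,0,42,0,0,5,0,42,0,0,5,0,42,0,0,5,0,42,0,0,5,0,42,0,0,5,0,35,0,0,5,0,25,0,0,5,0,7,0,0,5,0,0,0,0],
)

```text
time: 39.7
tool_pos: [0.4199, 0.1412, 0.3007]
tool_rot: [-3.141, 0.0, 3.101]
contact_force: [0.2, -0.3, -2.4]
opening: 0.0118
```

```bash
python3 - <<'E'
from h import *
go(*HK[3],.287,3.0989)
E
```

```text
t 39.7 pos [0.4199 0.1412 0.3007] rot [-3.1415e+00  3.0000e-04  3.1008e+00] open 0.0118 F [ 0.2 -0.3 -2.4] q6 -1.38 -> roll 0.11 xyz mm [-101.     4.6   13.7]
```

>>> jog_arm(
  rows=[5,0,2,6,0.1,5,-20,2,6,0,5,-28,0,0,0,5,-27,0,0,0,5,-19,0,0,0,5,-7,0,0,0,5,0,0,0,0,5,0,0,10,0,5,0,0,10,0,5,0,0,8,0,5,0,0,4,0,5,0,0,1,0,5,0,0,1,0,5,0,0,0,0],
)

```text
time: 41.1
tool_pos: [0.5213, 0.1403, 0.2545]
tool_rot: [3.141, 0.0, 3.097]
contact_force: [0.6, 0.5, -3.2]
opening: 0.0121
```

>>> jog_arm(
  rows=[5,0,0,1,0,5,0,0,0.7,0,5,0,0,0,0],
)

```text
time: 41.4
tool_pos: [0.5214, 0.1403, 0.2541]
tool_rot: [3.141, 0.002, 3.097]
contact_force: [-2.3, 0.9, 6.1]
opening: 0.0118
```

Seated (vertical force now +6 N). Release and go for the last one.

>>> jog_arm(
  rows=[5,0,0,-0.7,0,18,0,0,0,0,30,0,0,0,0,30,0,0,0,0,30,0,0,0,0,30,0,0,0,0,30,0,0,-10,0,30,0,0,-30,0,30,0,0,-30,0,60,30,-10,0,0,60,30,-40,0,0,60,32,-40,0,0,60,0,-45,0,0,60,0,-45,0,0,60,0,-45,0,0,60,0,-45,0,0,60,0,-45,0,0,60,0,-45,0,0,60,0,-45,0,0,60,0,0,0,0],
)

```text
time: 43.4
tool_pos: [0.4114, -0.264, 0.3233]
tool_rot: [-3.14, -0.0, 3.092]
contact_force: [0.0, 0.4, -0.0]
opening: 0.0601
```

```bash
python3 - <<'E'
from h import *
grips('w10')
go(.431,-.4,.123,np.pi+.13)
E
```

```text
[110. 112.] 331 top [ 0.3167 -0.4959] z 0.1605 size [13.4 27.8] yaw -0.487 mean [ 0.3165 -0.4961]
[210. 207.] 236 top [ 0.4305 -0.4018] z 0.1605 size [27.8 12.5] yaw 0.139 mean [ 0.4307 -0.4016]
t 43.5 pos [ 0.4116 -0.2615  0.3234] rot [ 3.1415e+00 -2.0000e-04  3.0929e+00] open 0.06 F [ 0.5  0.6 -0.4] q6 -2.25 -> roll -10.24 xyz mm [  -1.3 -139.8  200.4]
```

```bash
python3 - <<'E'
from h import *
import pickle
for n in ('top','side'):
    p,d,K,D,T=pickle.load(open(n+'.pkl','rb')); P=cloud(d,K,D,T)
    for y in np.arange(-.44,-.60,-.02):
        m=(P[...,0]>.34)&(P[...,0]<.54)&(abs(P[...,1]-y)<.01)&(P[...,2]<.5); q=P[m]
        k=q[:,2]>.17
        print(n,y.round(2),m.sum(),k.sum(),q[k].min(0).round(3) if k.any() else '',q[k].max(0).round(3) if k.any() else '')
E
```

```text
top -0.44 197 0  
top -0.46 206 0  
top -0.48 231 0  
top -0.5 212 0  
top -0.52 276 0  
top -0.54 555 94 [ 0.423 -0.55   0.17 ] [ 0.54  -0.544  0.232]
top -0.56 422 229 [ 0.405 -0.57   0.171] [ 0.539 -0.55   0.237]
top -0.58 282 193 [ 0.405 -0.59   0.201] [ 0.539 -0.57   0.237]
side -0.44 287 0  
side -0.46 142 0  
side -0.48 175 0  
side -0.5 123 0  
side -0.52 85 0  
side -0.54 131 6 [ 0.429 -0.55   0.218] [ 0.515 -0.549  0.219]
side -0.56 393 205 [ 0.402 -0.57   0.171] [ 0.539 -0.55   0.224]
side -0.58 539 244 [ 0.401 -0.59   0.172] [ 0.538 -0.57   0.227]
```

>>> jog_arm(
  rows=[60,0,0,0,-5.2,60,0,0,0,-5.3,60,0,-35,10,0,60,0,-40,15,0,60,0,-40,15,0,60,0,-26.4,20,0,60,0,0,40,0,60,0,0,40,0,60,0,0,36,0,60,0,0,16,0,60,0,0,8,0,60,0,0,0,0,5,0,0,0,0,5,0,0,0,0,5,0,0,0,0,5,0,0,0,0,5,0,0,0,0,5,0,0,0,0,5,0,0,0,0,5,0,0,0,0],
)

```text
time: 45.45
tool_pos: [0.4314, -0.3992, 0.123]
tool_rot: [3.141, -0.0, -3.003]
contact_force: [0.4, 0.3, -1.3]
opening: 0.0118
```

```bash
python3 - <<'E'
from h import *
go(.42,HK[4][1],.30,3.0989)
E
```

```text
t 45.5 pos [ 0.4314 -0.3992  0.123 ] rot [ 3.1409e+00 -4.0000e-04 -3.0030e+00] open 0.0118 F [ 0.4  0.3 -1.3] q6 -2.59 -> roll 10.39 xyz mm [  31.1  460.  -177. ]
```

>>> jog_arm(
  rows=[5,0,0,-12,0,5,0,0,-30,0,5,0,0,-35,0,5,0,0,-35,0,5,0,0,-35,5,5,0,0,-30,5.4,5,15,20,0,0,5,16,35,0,0,5,0,45,0,0,5,0,45,0,0,5,0,45,0,0,5,0,45,0,0,5,0,45,0,0,5,0,45,0,0,5,0,45,0,0,5,0,40,0,0,5,0,30,0,0,5,0,20,0,0,5,0,0,0,0],
)

```text
time: 47.35
tool_pos: [0.42, 0.0636, 0.3011]
tool_rot: [3.141, 0.001, 3.102]
contact_force: [-0.1, -0.4, -1.7]
opening: 0.0117
```

```bash
python3 - <<'E'
from h import *
go(*HK[4],.287,3.0989)
E
```

```text
t 47.4 pos [0.42   0.0636 0.3011] rot [3.1407e+00 8.0000e-04 3.1023e+00] open 0.0117 F [-0.1 -0.4 -1.7] q6 -1.56 -> roll 0.19 xyz mm [-97.6   2.2  14.1]
```

>>> jog_arm(
  rows=[5,0,1,6,0.2,5,-18,0.5,6,0,5,-27,0,0,0,5,-27,0,0,0,5,-18,0,0,0,5,-7.6,0,0,0,5,0,0,0,0,5,0,0,10,0,5,0,0,10,0,5,0,0,8,0,5,0,0,4,0,5,0,0,1,0,5,0,0,1,0,5,0,0,0,0],
)

```text
time: 48.75
tool_pos: [0.518, 0.0585, 0.2545]
tool_rot: [3.142, 0.0, 3.095]
contact_force: [-0.7, -0.1, -2.6]
opening: 0.0115
```

>>> jog_arm(
  rows=[5,0,0,0.8,0,5,0,0,0.7,0,5,0,0,0,0],
)

```text
time: 49.05
tool_pos: [0.518, 0.0585, 0.254]
tool_rot: [3.141, 0.002, 3.095]
contact_force: [-2.3, -0.1, 5.0]
opening: 0.0122
```

>>> jog_arm(
  rows=[5,0,0,-0.6,0,18,0,0,0,0,30,0,0,0,0,30,0,0,0,0,30,0,0,0,0,30,0,0,0,0,30,0,0,-10,0,30,0,0,-30,0,30,0,0,-35,0,40,0,0,-40,0,60,0,40,-40,0,60,0,40,0,0,60,0,40,0,0,60,0,0,0,0,60,0,0,0,0],
)

```text
time: 50.55
tool_pos: [0.523, 0.1743, 0.4041]
tool_rot: [-3.141, 0.0, 3.097]
contact_force: [0.1, -0.7, 0.9]
opening: 0.0598
```

```bash
python3 - <<'E'
from h import *
go(.5,.18,.42)
grips('w11')
p,d,K,D,T=cam('side'); save('s2',p[100:330,180:400],2.6)
E
```

```text
t 50.5 pos [0.523  0.1743 0.4041] rot [-3.1413e+00  3.0000e-04  3.0972e+00] open 0.0598 F [ 0.1 -0.7  0.9] q6 -1.34 -> roll -0.0 xyz mm [ 23.3   4.7 -15.9]
[531.   2.] 34 top [0.319  0.4463] z 0.1513 size [16.9  3.2] yaw 1.512 mean [0.3182 0.4461]
[208. 196.] 340 top [0.5166 0.0593] z 0.2914 size [12.3 27.7] yaw -0.045 mean [0.5169 0.0594]
[289. 195.] 314 top [0.5198 0.1409] z 0.2915 size [11.6 26.8] yaw -0.079 mean [0.5199 0.1403]
[367. 195.] 323 top [0.5231 0.2194] z 0.2915 size [11.6 26.7] yaw -0.044 mean [0.5232 0.2193]
[443. 195.] 341 top [0.5271 0.2961] z 0.2914 size [12.4 27.6] yaw -0.037 mean [0.5273 0.2963]
[235. 232.] 56 top [0.5703 0.0666] z 0.2452 size [21.   3.7] yaw 1.525 mean [0.5697 0.0666]
[296. 232.] 80 top [0.573  0.1397] z 0.2451 size [32.6  2.5] yaw 1.526 mean [0.5731 0.14  ]
[360. 233.] 76 top [0.5765 0.217 ] z 0.245 size [29.1  2.5] yaw 1.527 mean [0.5765 0.2173]
```

View pics/w11.png

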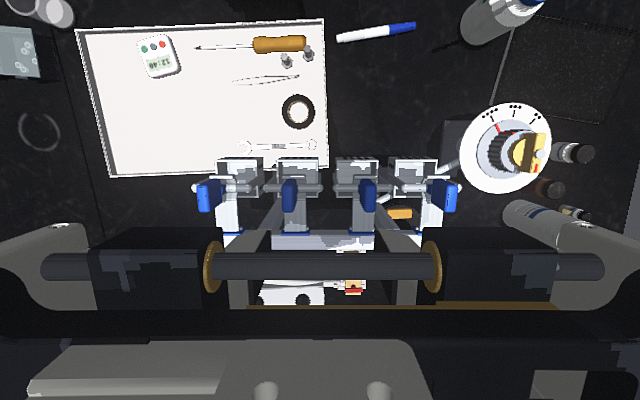

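View pics/s2.png

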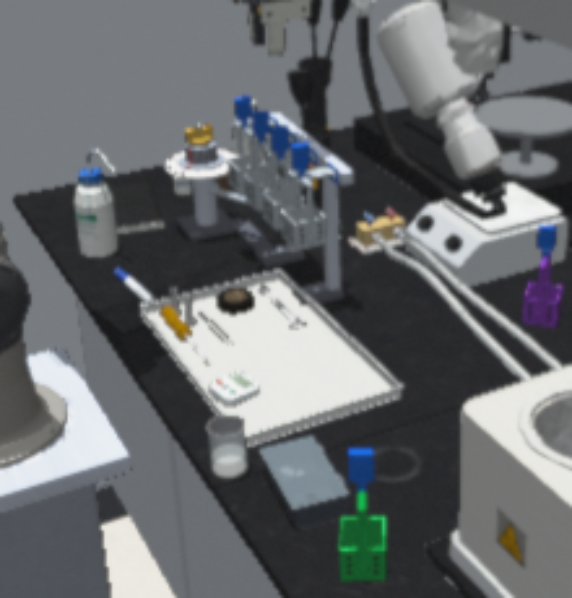

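```bash
python3 -c "
from h import *
print(hand_in())"
```

```text
the job is handed in; nothing more can be done
None
```

I did the whole job and handed it in at about 51 s of the 210 s. All my final checks passed except a small barrel error.

- **Lock ring:** I loosened it by about 1.2 rad, and after setting the barrel I turned it back against its stop. The measured moment at the stop was 0.5 N m, well above the ring's 0.12 N m friction. The first two grasps closed on the ring's disc instead of the lug bar, so I raised the fingers about 11 mm and gripped again.
- **Barrel:** There are four baskets on the bench, so I turned the red line to the four-dot mark. A close-up afterwards put it at about 2.125 rad against 2.1, about 1.4 degrees too far. I left it there.
- **Baskets:** All four hang on their own hooks. The tops of their grips measure 0.2915 m each (0.291 expected), within about 5 mm sideways of the hook centres and in line with the stand. The final wrist and side pictures show them upright and clear of each other.
- **Rest of the scene:** The wash bottle and the green and purple look-alikes were not touched. The gripper was clear of everything at hand-in. I saw no basket knocked aside and noticed no slip of the grip.

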